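Line up the spice jars by height

TASK

Line up the four loose spice jars by height on the wooden jar board, one centred on each white disc: the tallest on the disc next to the cast iron comal, then stepping down in height to the shortest at the far end. Leave all four standing upright, don't tip any over, and leave the salt dispenser where it stands.

Things in the scene. Friction and masses are not known exactly. Their poses are not given: they have to be found in the camera images.
- jar_red: Closed white ceramic spice jar with a red plastic lid, the tallest of the four loose jars: an upright cylinder 46 mm in diameter (lid too) and 120 mm high over all, about 216 g. Origin: centre of its underside, z up. Stands loose on the shelf at the start.
- jar_yellow: Closed white ceramic spice jar with a yellow plastic lid, the second tallest of the four loose jars: an upright cylinder 46 mm in diameter (lid too) and 100 mm high over all, about 180 g. Origin: centre of its underside, z up. Stands loose on the shelf at the start.
- jar_green: Closed white ceramic spice jar with a green plastic lid, the second shortest of the four loose jars: an upright cylinder 46 mm in diameter (lid too) and 80 mm high over all, about 144 g. Origin: centre of its underside, z up. Stands loose on the shelf at the start.
- jar_blue: Closed white ceramic spice jar with a blue plastic lid, the shortest of the four loose jars: an upright cylinder 46 mm in diameter (lid too) and 60 mm high over all, about 108 g. Origin: centre of its underside, z up. Stands loose on the shelf at the start.
- mark_a: White silicone disc, 68 mm in diameter, 2 mm thick, fixed on the wooden jar board: the first (right-hand, -y) place of the row as seen from the robot. Origin: centre of its underside, 10 mm above the shelf; z up. A jar stands on its top face, 12 mm above the shelf. The discs lie about 82 mm apart (each up to 4 mm off along the row).
- mark_b: White silicone disc, 68 mm in diameter, 2 mm thick, fixed on the wooden jar board: the second from the right (-y) place of the row as seen from the robot. Origin: centre of its underside, 10 mm above the shelf; z up. A jar stands on its top face, 12 mm above the shelf. The board is 350 x 100 x 10 mm; its far edge has a lip reaching 16 mm above the shelf.
- mark_c: White silicone disc, 68 mm in diameter, 2 mm thick, fixed on the wooden jar board: the third from the right (-y) place of the row as seen from the robot. Origin: centre of its underside, 10 mm above the shelf; z up. A jar stands on its top face, 12 mm above the shelf. The row can lie up to 0.15 rad askew.
- mark_d: White silicone disc, 68 mm in diameter, 2 mm thick, fixed on the wooden jar board: the last (left-hand, +y) place of the row as seen from the robot. Origin: centre of its underside, 10 mm above the shelf; z up. A jar stands on its top face, 12 mm above the shelf. All four discs look alike.
- comal: Black cast iron comal (round griddle, 140 mm across, stub handle up) leaning upright on a wooden stand, fixed, 140 mm wide, 200 mm high, about 145 mm beyond the left or right end disc, its edge 70 mm from that disc's centre: that end is for the tallest jar. A low spoon rest (fixed, under 45 mm high) lies beyond the other end. Origin: under the stand's foot.
- salt: Push-button salt dispenser of clear acrylic with grey foot and grey button on top: loose upright cylinder 50 mm in diameter, 95 mm high, about 220 g, standing among the loose jars at least 100 mm from centre to centre. Not to be moved. Origin: centre of its underside.

How it is judged:
At the end, for the whole second after the job is handed in: Each jar stands released, upright (within 0.08 rad) and at rest on its own white disc, its centre within 12 mm of the disc's centre, in falling order of height from the disc next to the comal; the salt dispenser is upright and within 20 mm of where it was (((horizontal distance between comal and mark_a below 0.2 m and horizontal distance between jar_red and mark_a below 0.012 m and horizontal distance between jar_yellow and mark_b below 0.012 m and horizontal distance between jar_green and mark_c below 0.012 m and horizontal distance between jar_blue and mark_d below 0.012 m) or (horizontal distance between comal and mark_d below 0.2 m and horizontal distance between jar_red and mark_d below 0.012 m and horizontal distance between jar_yellow and mark_c below 0.012 m and horizontal distance between jar_green and mark_b below 0.012 m and horizontal distance between jar_blue and mark_a below 0.012 m)) and angle between each of jar_red, jar_yellow, jar_green, jar_blue, salt's own z axis and vertical below 0.08 rad and height (world z) of jar_red between 0.009 and 0.016 m and linear speed of each of jar_red, jar_yellow, jar_green, jar_blue below 0.02 m/s and height (world z) of jar_yellow between 0.009 and 0.016 m and height (world z) of jar_green between 0.009 and 0.016 m and height (world z) of jar_blue between 0.009 and 0.016 m and distance of salt from where it was at the start of the episode below 0.02 m); the robot touches nothing.
It fails at once if the salt dispenser is shifted by more than 20 mm (distance of salt from where it was at the start of the episode above 0.02 m).
It fails at once if the red-lidded jar is tipped over (angle between jar_red's own z axis and vertical above 0.6 rad).
It fails at once if the yellow-lidded jar is tipped over (angle between jar_yellow's own z axis and vertical above 0.6 rad).
It fails at once if the green-lidded jar is tipped over (angle between jar_green's own z axis and vertical above 0.6 rad).
It fails at once if the blue-lidded jar is tipped over (angle between jar_blue's own z axis and vertical above 0.6 rad).
It also fails if it takes over 102 s, if anything falls off the work surface, if the arm or the gripper's body presses on something with over 40 N, if the wrist force passes 120 N, or if a joint passes its speed limit or range.

ROBOT

A 7-joint arm with a two-finger parallel gripper is mounted at the origin on the work surface. World frame = base frame: x ahead of the robot, y to its left, z up, the work surface at z = 0. Lengths are in m, angles in rad, forces in N, time in s.
With the tool pointing down it reaches from about 0.425 to 0.925 m from the base axis. Payload 6.8 kg.
Tool frame: the origin (TCP) lies at the very end of the fingers, on their centre line; the grasp point (between the pads) lies 19 mm behind it; z points along the fingers, y is the direction in which the jaws open and shut (so a half turn about z gives the same grasp; the last joint's range is limited). The gripper opens to 85 mm and grips with 20 to 120 N. Pads are 22 mm wide; open, the fingers measure 114 mm over their backs; the gripper's body (76 mm by 85 mm) begins 54 mm behind the grasp point. The pads swing forward as they close: fully open they stand 13 mm farther back than shut.
Start: joints at [1.005, 0.477, 0.022, 1.555, -0.011, 1.109, -0.083], TCP at [0.298, -0.606, 0.231] pointing down, gripper open.
Joint ranges: [-2.96, 2.96], [-0.34, 2.1], [-1.41, 1.46], [0.24, 2.44], [-1.37, 4.51], [0.17, 1.92], [-2.96, 2.96]. Speed limits (rad/s): [2.39, 2.39, 3.14, 3.14, 3.14, 3.14, 3.14].

INTERFACE

Orientations are given as a unit quaternion [w, x, y, z].
In Python, from station import bot gives the robot as it stands.
- The arm moves only by the tool move_arm, never from a script. Its argument "commands" is text: rows parted by semicolons, each of 7 numbers parted by spaces: the opening, from 0 (shut) to 1 (fully open), then the shift along the tool's x, y, z in cm, then the turn, a rotation vector about the tool's x, y, z in degrees. In form: gripper tx ty tz rx ry rz; .... A call has 1 to 12 rows; each row shifts and turns the commanded pose from where the row before left it, along the tool's axes as they then stand; what a row does not reach is not made up. A row lasts 1/12 s, in which the tool goes at most 41.7 mm and 7.16 degrees, less where a joint would pass 70% of its speed; a pose out of reach is approached as far as the arm can. A call with a gripper value outside its range is refused whole. The fingers move at their own pace and stop on an object; "force" is the grip in N (left out, the last holds). Time passes only in rows, so rows that do not move let the fingers close. It gives the time, the measured TCP pose, the force and the opening at its end, in the units of the state.
- bot.get_obs(): the state, without advancing time (a new reading comes with each control period).
- bot.read_camera(name): name is "side" or "top" or "wrist"; returns a dict with "img" (420x560x3 uint8, red, green, blue), "K" (3x3 intrinsics, pixels), "rvec" (rotation vector, rad) and "tvec" (3), from world to camera coordinates, as OpenCV has them; the wrist camera has in their place "hand_eye" (4x4, takes a point from camera to tool coordinates, whose origin is the TCP and whose axes are the flange's). Camera axes: x right, y down, z forward; pixel columns grow to the right and rows downward; lengths in m; the calibration is good to about 2 mm. The wrist camera is an equidistant fisheye: a pixel r from the principal point sees the ray r / f radians off the axis. A picture is of the moment at which its call begins: read the wrist's pose just before it. There is no depth.
- bot.hand_in(): hands the job in, once; it reports no verdict.
The state is a dict: "t": time; "q": joint angles; "joint_vel": joint speeds; "joint_torque": joint torques, N m; "eef_pos": TCP position; "tool_rot": TCP orientation; "contact_force": force on the tool from outside, world axes, zero at the start; "torque": the same for the moment, N m; "gripper_width": opening from 0.0 (shut) to 1.0 (fully open).
Only numpy, scipy, OpenCV 4.12 (cv2) and the standard library are available. Lean on these libraries where they do the work, as an engineer would, in place of code of your own. Each camera call takes 0.05 s, during which the arm holds its last target. There are 200 camera calls.

## Working session

There is one attempt and no reset: what is moved stays moved. The work goes in short steps, Python scripts to look and compute and a tool call to move; the robot and the scene stay as the last step left them, time stands still between calls to the robot, and variables do not carry over. Pictures are saved under pics/ and viewed, about 12 in all and at most 16, crops included, and the job is handed in when it is done.

Besides the shell and the picture viewer there is one more tool, called in YAML: its name, and indented under it one key for each argument. move_arm: Moves the arm, as the interface text tells. Its arguments: {"type":"object","properties":{"commands":{"type":"string"},"force":{"type":"number"}},"required":["commands"]}

```bash
ls; mkdir -p pics; python3 - <<'E'
from station import bot
import cv2,numpy as np
o=bot.get_obs(); print({k:np.round(v,3) for k,v in o.items()})
for n in ("top","side","wrist"):
    c=bot.read_camera(n); cv2.imwrite(f"pics/{n}0.png",c["img"][:,:,::-1])
    print(n,{k:np.round(v,3).tolist() for k,v in c.items() if k!="img"})
    if n!="wrist":
        R=cv2.Rodrigues(np.array(c["rvec"]))[0]; print("pos",-R.T@np.array(c["tvec"]).ravel())
E
```

```text
pics
{'t': np.float64(0.0), 'q': array([ 1.005,  0.478,  0.022,  1.556, -0.012,  1.109, -0.083]), 'joint_vel': array([-0.001, -0.001,  0.001,  0.   , -0.001,  0.   ,  0.001]), 'joint_torque': array([-0.0000e+00, -5.9645e+01,  1.6080e+00, -2.8120e+01,  1.2000e-02,
        9.0000e-03, -0.0000e+00]), 'eef_pos': array([ 0.298, -0.605,  0.23 ]), 'tool_rot': array([-0.001,  0.974,  0.227, -0.   ]), 'contact_force': array([-0.113,  0.022,  0.365]), 'torque': array([0.019, 0.045, 0.021]), 'gripper_width': np.float64(0.999)}
top {'K': [[463.719, 0.0, 281.853], [0.0, 463.719, 213.39], [0.0, 0.0, 1.0]], 'rvec': [2.202, -2.195, 0.089], 'tvec': [0.006, 0.596, 0.904]}
pos [0.53854648 0.02473364 0.93902045]
side {'K': [[443.427, 0.0, 273.342], [0.0, 443.427, 208.042], [0.0, 0.0, 1.0]], 'rvec': [2.323, -0.763, 0.284], 'tvec': [-0.449, 0.279, 0.662]}
pos [ 0.22970748 -0.44760248  0.68152227]
wrist {'K': [[325.192, 0.0, 283.378], [0.0, 325.192, 216.296], [0.0, 0.0, 1.0]], 'hand_eye': [[0.001, -0.964, -0.268, 0.068], [1.0, 0.001, 0.001, -0.001], [-0.0, -0.268, 0.964, -0.142], [0.0, 0.0, 0.0, 1.0]]}
```

View pics/top0.png

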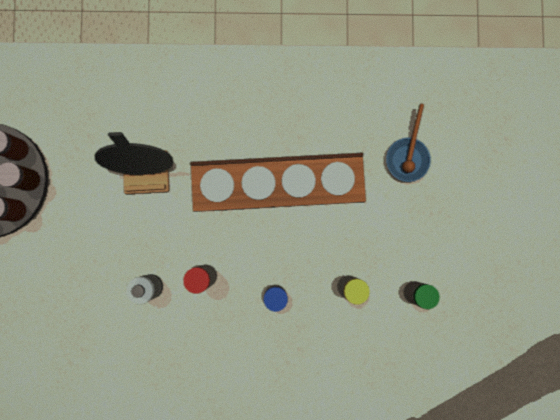

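View pics/side0.png

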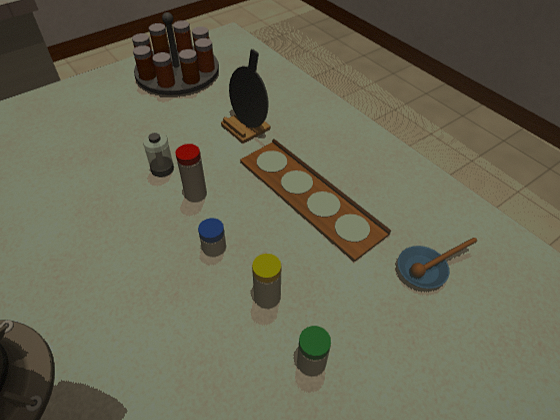

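```bash
cat > h.py <<'E'
import cv2,numpy as np
from scipy.spatial.transform import Rotation as Ro
HUE={'red':[(0,8),(172,180)],'yellow':[(24,34)],'green':[(50,80)],'blue':[(108,125)]}
def big(m,n=1,amin=60):
    m=cv2.morphologyEx(m.astype(np.uint8)*255,cv2.MORPH_OPEN,np.ones((3,3)))
    cs=sorted(cv2.findContours(m,cv2.RETR_EXTERNAL,cv2.CHAIN_APPROX_NONE)[0],key=cv2.contourArea,reverse=True)
    return [c for c in cs if cv2.contourArea(c)>amin][:n]
def lid(img,col,smin=150):
    h=cv2.cvtColor(img,cv2.COLOR_RGB2HSV).astype(int); m=0
    for a,b in HUE[col]: m=m|((h[...,0]>=a)&(h[...,0]<=b)&(h[...,1]>smin)&(h[...,2]>60))
    return big(m)
def discs(img):
    h=cv2.cvtColor(img,cv2.COLOR_RGB2HSV).astype(int)
    # brownish board: discs are holes in it
    b=((h[...,0]<16)&(h[...,1]>90)).astype(np.uint8)*255
    cs,hi=cv2.findContours(b,cv2.RETR_CCOMP,cv2.CHAIN_APPROX_NONE)
    return [cv2.fitEllipse(c) for c,k in zip(cs,hi[0]) if k[3]>=0 and cv2.contourArea(c)>300]
def ray(c,uv):
    R=cv2.Rodrigues(np.array(c["rvec"]))[0]; d=R.T@np.linalg.inv(c["K"])@[uv[0],uv[1],1]
    return -R.T@np.ravel(c["tvec"]),d/np.linalg.norm(d)
def wray(c,o,uv):
    K=c["K"]; p=np.array([(uv[0]-K[0][2])/K[0][0],(uv[1]-K[1][2])/K[1][1]]); r=np.linalg.norm(p)
    d=np.append(p/max(r,1e-9)*np.sin(r),np.cos(r)); H=np.array(c["hand_eye"])
    q=o["tool_rot"]; R=Ro.from_quat([q[1],q[2],q[3],q[0]]).as_matrix()
    return R@H[:3,3]+o["eef_pos"],R@H[:3,:3]@d
def plane(r,z): p,d=r; return p+d*(z-p[2])/d[2]
def tri(r1,r2):
    A=[];b=[]
    for p,d in (r1,r2):
        M=np.eye(3)-np.outer(d,d);A.append(M);b.append(M@p)
    x=np.linalg.lstsq(np.vstack(A),np.hstack(b),rcond=None)[0]
    gap=[np.linalg.norm(np.cross(x-p,d)) for p,d in (r1,r2)]
    return x,max(gap)
E
python3 - <<'E'
from station import bot
from h import *
np.set_printoptions(precision=4,suppress=True)
T,S=bot.read_camera("top"),bot.read_camera("side")
hz=dict(red=.12,yellow=.1,green=.08,blue=.06)
for k in HUE:
    e=[]
    for c in (T,S):
        l=lid(c["img"],k)[0]; e.append(cv2.minEnclosingCircle(l)[0] if c is T else cv2.fitEllipse(l)[0])
        print(k,cv2.contourArea(l),np.round(cv2.fitEllipse(l),1) if 0 else cv2.fitEllipse(l))
    print(k,*tri(ray(T,e[0]),ray(S,e[1])),'planeT',plane(ray(T,e[0]),hz[k])[:2],'planeS',plane(ray(S,e[1]),hz[k])[:2])
dt=sorted(discs(T["img"]),key=lambda e:-e[0][0]); ds=sorted(discs(S["img"]),key=lambda e:-e[0][0])
print(len(dt),len(ds))
for a,b in zip(dt,ds): print(a,b,*tri(ray(T,a[0]),ray(S,b[0])),plane(ray(T,a[0]),.012)[:2],plane(ray(S,b[0]),.012)[:2])
# salt button, grey top at about (138,290)
print('salt',plane(ray(T,(138,290)),.095))
E
```

```text
red 473.5 ((196.30078125, 279.8038635253906), (24.069459915161133, 25.1445369720459), 57.483619689941406)
red 274.0 ((187.12432861328125, 151.64988708496094), (15.249095916748047, 23.025753021240234), 81.60730743408203)
red [0.4727 0.1596 0.1177] 0.0003290905854203414 planeT [0.4732 0.159 ] planeS [0.4715 0.1573]
yellow 251.0 ((356.8923034667969, 291.3515625), (20.38844871520996, 21.327999114990234), 89.22509002685547)
yellow 514.0 ((266.1893310546875, 265.48101806640625), (23.463953018188477, 27.973234176635742), 89.34967803955078)
yellow [ 0.4512 -0.1255  0.0951] 0.00035106450586229357 planeT [ 0.4514 -0.1245] planeS [ 0.4496 -0.1284]Traceback (most recent call last):
  File "<stdin>", line 9, in <module>
IndexError: list index out of range
```

```bash
sed -i "s/(24,34)/(22,36)/;s/(50,80)/(45,85)/;s/>60))/>35))/;s/smin=150/smin=120/" h.py
python3 - <<'E'
from station import bot
from h import *
np.set_printoptions(precision=4,suppress=True)
T,S=bot.read_camera("top"),bot.read_camera("side")
for n,c,u,v in (("gT",T,426,296),("gS",S,315,340),("yT",T,357,292),("bT",T,276,298),("bS",S,211,230),("board",T,238,170),("boardS",S,260,160),("disc",T,258,182)): print(n,cv2.cvtColor(c["img"],cv2.COLOR_RGB2HSV)[v,u])
hz=dict(red=.12,yellow=.1,green=.08,blue=.06)
for k in HUE:
  try:
    e=[]
    for c in (T,S):
        l=lid(c["img"],k)[0]; f=cv2.fitEllipse(l); e.append(f[0]); print(k,cv2.contourArea(l),np.round(np.r_[f[0],f[1]],1))
    print(k,*tri(ray(T,e[0]),ray(S,e[1])),'planeT',plane(ray(T,e[0]),hz[k])[:2],'planeS',plane(ray(S,e[1]),hz[k])[:2])
  except Exception as x: print(k,x)
dt=sorted(discs(T["img"]),key=lambda e:-e[0][0]); ds=sorted(discs(S["img"]),key=lambda e:-e[0][0])
print(len(dt),len(ds))
for a,b in zip(dt,ds): print(np.round(np.r_[a[0],a[1],b[0],b[1]],1),*tri(ray(T,a[0]),ray(S,b[0])),plane(ray(T,a[0]),.012)[:2],plane(ray(S,b[0]),.012)[:2])
print('salt',plane(ray(T,(138,290)),.095))
E
```

```text
gT [ 64 146 110]
gS [ 61 141  87]
yT [ 32 153 167]
bT [112 167 130]
bS [111 167  98]
board [ 12 161 141]
boardS [ 37  49 131]
disc [ 60  14 164]
red 503.5 [196.4 279.8  24.8  25.9]
red 392.5 [187.5 154.1  21.3  23.9]
red [0.4722 0.1601 0.1114] 6.879121223729035e-05 planeT [0.4729 0.1587] planeS [0.4686 0.1509]
yellow 468.0 [355.9 291.   23.8  25.1]
yellow 527.0 [266.1 265.5  23.7  28.4]
yellow [ 0.4513 -0.1255  0.095 ] 0.0002165873931970881 planeT [ 0.4516 -0.1245] planeS [ 0.4495 -0.1284]
green 416.5 [426.2 296.1  22.2  24. ]
green 683.5 [314.5 340.7  28.5  30.7]
green [ 0.4398 -0.2603  0.0743] 0.00022274844384786286 planeT [ 0.4402 -0.2583] planeS [ 0.438  -0.2622]
blue 405.0 [275.1 298.5  22.2  23.3]
blue 352.5 [210.4 227.9  18.6  24.3]
blue [0.4327 0.0208 0.0558] 0.00024038875331113492 planeT [0.4334 0.0207] planeS [0.4311 0.0178]
4 4
[337.4 178.1  34.7  35.2 352.  227.3  28.8  36.9] [ 0.669  -0.1052  0.0087] 0.00047152868557644726 [ 0.6682 -0.1044] [ 0.6673 -0.1071]
[298.2 180.4  35.   35.4 323.2 203.6  27.   35.1] [ 0.664  -0.0255  0.0092] 0.0004183266961991621 [ 0.6633 -0.0251] [ 0.6626 -0.0275]
[258.1 182.6  35.1  35.4 296.5 181.6  24.9  33.3] [0.659  0.0554 0.0094] 0.00035840613991010225 [0.6583 0.0555] [0.6576 0.0532]
[216.6 184.7  35.   35.4 271.5 160.8  22.9  31.5] [0.6543 0.1386 0.0096] 0.00039493361188303765 [0.6536 0.1385] [0.6531 0.1363]
salt [0.4526 0.267  0.095 ]
```

```bash
cat > go.py <<'E'
# go.py x y z yawdeg : shift needed in tool axes (cm) and turn about tool z
import sys
from station import bot
from h import *
o=bot.get_obs(); q=o["tool_rot"]; R=Ro.from_quat([q[1],q[2],q[3],q[0]]).as_matrix()
yaw=np.degrees(np.arctan2(R[1,0],R[0,0])); a=list(map(float,sys.argv[1:]))
print("t %.2f pos"%o["t"],np.round(o["eef_pos"],4),"yaw %.1f"%yaw,"tilt",np.round(R[:2,2],3),"g %.3f"%o["gripper_width"],"F",np.round(o["contact_force"],1))
th=np.radians(93.4)
for i in range(0,len(a),3):
    d=np.array(a[i:i+3])-(o["eef_pos"] if i==0 else a[i-3:i])
    print("at yaw 93.4 (cm):",np.round([100*(d[0]*np.cos(th)+d[1]*np.sin(th)),100*(d[0]*np.sin(th)-d[1]*np.cos(th)),-100*d[2]],2),"rz %.1f"%(yaw-93.4))
E
python3 go.py .5 -.25 .23 .44 .021 .2
```

```text
t 0.35 pos [ 0.2983 -0.6054  0.2311] yaw 26.2 tilt [-0.  0.] g 1.000 F [ 0.1 -0.2 -0.8]
at yaw 93.4 (cm): [34.28 22.24  0.11] rz -67.2
at yaw 93.4 (cm): [27.41 -4.38  3.  ] rz -67.2
```

move_arm:
  commands: "1 0 0 0 0 0 -7;1 0 0 0 0 0 -7;1 0 0 0 0 0 -7;1 0 0 0 0 0 -7;1 0 0 0 0 0 -7;1 0 0 0 0 0 -7;1 0 0 0 0 0 -7;1 0 0 0 0 0 -7;1 0 0 0 0 0 -7;1 0 0 0 0 0 -4;1 0 0 0 0 0 0"

```text
t: 1.27
eef_pos: [0.2981, -0.6056, 0.2312]
tool_rot: [-0.0, 0.686, 0.727, 0.0]
contact_force: [-0.1, 0.4, 0.4]
gripper_width: 1.002
```

move_arm:
  commands: "1 3.1 2 0 0 0 0;1 3.1 2 0 0 0 0;1 3.1 2 0 0 0 0;1 3.1 2 0 0 0 0;1 3.1 2 0 0 0 0;1 3.1 2 0 0 0 0;1 3.1 2 0 0 0 0;1 3.1 2 0 0 0 0;1 3.1 2 0 0 0 0;1 3.1 2 0 0 0 0;1 3.1 2 0 0 0 0;1 0 0 0 0 0 0"
  force: 30

```text
t: 2.27
eef_pos: [0.5031, -0.2439, 0.232]
tool_rot: [-0.0, 0.684, 0.73, 0.002]
contact_force: [0.5, 0.5, -0.2]
gripper_width: 1.001
```

```bash
python3 go.py .4335 -.04 .16 .4335 .021 .16
```

```text
t 2.27 pos [ 0.5031 -0.2439  0.232 ] yaw 93.7 tilt [0.003 0.004] g 1.001 F [ 0.5  0.5 -0.2]
at yaw 93.4 (cm): [20.77 -5.74  7.2 ] rz 0.3
at yaw 93.4 (cm): [ 6.09  0.36 -0.  ] rz 0.3
```

move_arm:
  commands: "1 3.3 -.65 .5 0 0 0;1 3.3 -.65 .5 0 0 0;1 3.3 -.65 .5 0 0 0;1 3.3 -.65 .5 0 0 0;1 3.3 -.65 .5 0 0 0;1 3.3 -.65 .5 0 0 0;1 3.3 -.65 .5 0 0 0;1 3.3 -.65 .5 0 0 0;1 0 0 0 0 0 0;1 0 0 0 0 0 0"

```text
t: 3.1
eef_pos: [0.4316, 0.0095, 0.1914]
tool_rot: [0.0, 0.686, 0.727, -0.0]
contact_force: [0.4, -1.3, -0.5]
gripper_width: 1.001
```

```bash
python3 go.py .4335 .021 .16; python3 - <<'E'
from station import bot
from h import *
o=bot.get_obs(); c=bot.read_camera("wrist"); cv2.imwrite("pics/w1.png",c["img"][:,:,::-1])
for k in HUE:
    for l in lid(c["img"],k): print(k,cv2.contourArea(l),np.round(cv2.fitEllipse(l)[0],1),plane(wray(c,o,cv2.fitEllipse(l)[0]),dict(red=.12,yellow=.1,green=.08,blue=.06)[k]))
E
```

```text
t 3.10 pos [0.4316 0.0095 0.1914] yaw 93.3 tilt [ 0. -0.] g 1.001 F [ 0.4 -1.3 -0.5]
at yaw 93.4 (cm): [1.14 0.26 3.14] rz -0.1
red 2799.0 [354.4  23. ] [0.47061796 0.15413253 0.12      ]
yellow 403.0 [293. 350.] [ 0.44782251 -0.11117558  0.1       ]
blue 2050.5 [284.3 194.2] [0.43212969 0.02156506 0.06      ]
```

View pics/w1.png

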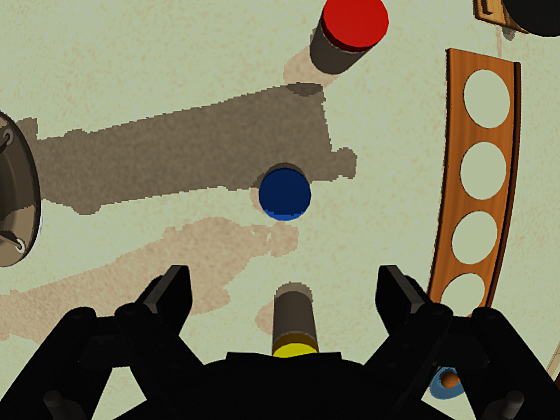

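move_arm:
  commands: "1 1.2 .15 0 0 0 0;1 0 0 3 0 0 0;1 0 0 3 0 0 0;1 0 0 3 0 0 0;1 0 0 3 0 0 0;1 0 0 3 0 0 0;1 0 0 1.5 0 0 0;1 0 0 0 0 0 0"

```text
t: 3.82
eef_pos: [0.4311, 0.0183, 0.0235]
tool_rot: [-0.002, 0.688, 0.726, -0.002]
contact_force: [-0.0, -0.1, 0.5]
gripper_width: 1.001
```

```bash
python3 go.py .4325 .021 .024
```

```text
t 3.82 pos [0.4311 0.0183 0.0235] yaw 93.0 tilt [-0.006 -0.001] g 1.001 F [-0.  -0.1  0.5]
at yaw 93.4 (cm): [ 0.26  0.15 -0.05] rz -0.4
```

move_arm:
  commands: ".9 .2 .1 0 0 0 0;.6 0 0 0 0 0 0;.4 0 0 0 0 0 0;.2 0 0 0 0 0 0;.2 0 0 0 0 0 0;.2 0 0 0 0 0 0;.2 0 0 0 0 0 0;.2 0 0 0 0 0 0"
  force: 35

```text
t: 4.48
eef_pos: [0.4348, 0.0219, 0.0277]
tool_rot: [0.001, 0.687, 0.726, 0.001]
contact_force: [-0.4, -0.2, 5.7]
gripper_width: 0.526
```

```bash
python3 go.py .668 -.105 .12
```

```text
t 4.48 pos [0.4348 0.0219 0.0277] yaw 93.2 tilt [ 0.003 -0.   ] g 0.526 F [-0.4 -0.2  5.7]
at yaw 93.4 (cm): [-14.05  22.53  -9.23] rz -0.2
```

move_arm:
  commands: ".2 0 0 -2 0 0 0;.2 0 0 -3 0 0 0;.2 0 0 -3 0 0 0;.2 0 0 -1 0 0 0;.2 0 0 0 0 0 0;.2 0 0 0 0 0 0"

```text
t: 4.98
eef_pos: [0.4339, 0.0216, 0.1166]
tool_rot: [0.001, 0.687, 0.726, 0.0]
contact_force: [-0.7, 0.1, -1.3]
gripper_width: 0.525
```

```bash
python3 go.py .668 -.105 .12; python3 - <<'E'
from station import bot
from h import *
o=bot.get_obs(); c=bot.read_camera("wrist"); cv2.imwrite("pics/w2.png",c["img"][:,:,::-1])
l=lid(c["img"],"blue")[0]; print(cv2.fitEllipse(l)); print(plane(wray(c,o,cv2.fitEllipse(l)[0]),o["eef_pos"][2]-.0277+.06))
E
```

```text
t 4.98 pos [0.4339 0.0216 0.1166] yaw 93.2 tilt [ 0.002 -0.001] g 0.525 F [-0.7  0.1 -1.3]
at yaw 93.4 (cm): [-14.03  22.61  -0.34] rz -0.2
((283.2554931640625, 300.12823486328125), (108.70172882080078, 111.63468170166016), 87.30115509033203)
[0.43393347 0.02593289 0.14889029]
```

View pics/w2.png

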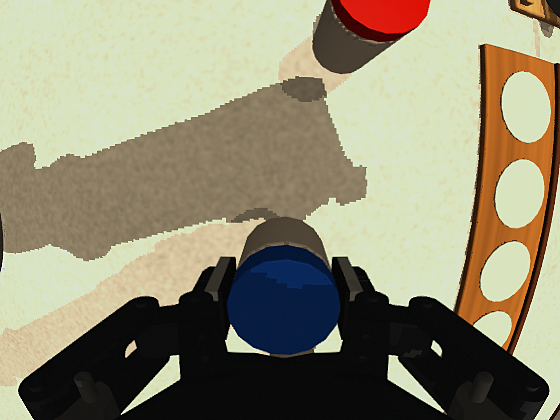

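move_arm:
  commands: ".2 -1.78 2.83 0 0 0 0;.2 -1.78 2.83 0 0 0 0;.2 -1.78 2.83 0 0 0 0;.2 -1.78 2.83 0 0 0 0;.2 -1.78 2.83 0 0 0 0;.2 -1.78 2.83 0 0 0 0;.2 -1.78 2.83 0 0 0 0;.2 -1.78 2.83 0 0 0 0;.2 0 0 0 0 0 0;.2 0 0 0 0 0 0;.2 0 0 0 0 0 0"

```text
t: 5.95
eef_pos: [0.6661, -0.1065, 0.1138]
tool_rot: [-0.002, 0.687, 0.727, -0.001]
contact_force: [0.2, 0.3, -1.0]
gripper_width: 0.532
```

```bash
cat > chk.py <<'E'
# chk.py colour zlid : wrist view of the held jar's lid and of the discs, side view likewise
import sys
from station import bot
from h import *
np.set_printoptions(precision=4,suppress=True)
o=bot.get_obs(); c=bot.read_camera("wrist"); S=bot.read_camera("side"); T=bot.read_camera("top")
k=sys.argv[1]; z=float(sys.argv[2])
for n,im,f in (("wrist",c,lambda u:wray(c,o,u)),("side",S,lambda u:ray(S,u)),("top",T,lambda u:ray(T,u))):
    for l in lid(im["img"],k): e=cv2.fitEllipse(l); print(n,k,np.round(np.r_[e[0],e[1]],1),plane(f(e[0]),z)[:2])
    for e in discs(im["img"]):
        if .6<min(e[1])/max(e[1]): print(n,"disc",np.round(np.r_[e[0],e[1]],1),plane(f(e[0]),.012)[:2])
E
python3 go.py .668 -.107 .043; python3 chk.py blue .149
```

```text
t 5.95 pos [ 0.6661 -0.1065  0.1138] yaw 93.3 tilt [-0.004  0.001] g 0.532 F [ 0.2  0.3 -1. ]
at yaw 93.4 (cm): [-0.06  0.18  7.08] rz -0.1
wrist blue [283.3 299.9 108.6 111.8] [ 0.6662 -0.1005]
wrist disc [285.8 111.2  89.7  91.6] [ 0.6633 -0.0253]
side disc [351.9 227.4  28.8  36.7] [ 0.667  -0.1072]
side disc [323.1 203.7  26.8  35.1] [ 0.6622 -0.0278]
side disc [296.5 181.6  24.8  33.5] [0.6576 0.0533]
side disc [271.5 160.9  22.7  31.6] [0.653  0.1362]
top disc [216.7 184.7  35.   35.5] [0.6536 0.1385]
top disc [258.1 182.5  35.1  35.4] [0.6585 0.0554]
top disc [298.1 180.3  34.8  35.3] [ 0.6633 -0.0251]
```

move_arm:
  commands: ".2 -.15 .2 1 0 0 0;.2 0 0 2 0 0 0;.2 0 0 2 0 0 0;.2 0 0 1.3 0 0 0;.2 0 0 .6 0 0 0;.2 0 0 .3 0 0 0;.2 0 0 0 0 0 0;.2 0 0 0 0 0 0"

```text
t: 6.77
eef_pos: [0.6705, -0.1086, 0.0451]
tool_rot: [0.0, 0.687, 0.727, 0.0]
contact_force: [0.5, -0.2, -1.4]
gripper_width: 0.528
```

move_arm:
  commands: ".2 0 -.1 .3 0 0 0;.2 0 -.1 .2 0 0 0;.2 0 0 0 0 0 0;.2 0 0 0 0 0 0"

```text
t: 7.1
eef_pos: [0.6682, -0.1089, 0.0398]
tool_rot: [0.0, 0.687, 0.727, 0.0]
contact_force: [1.2, -0.5, 1.4]
gripper_width: 0.53
```

move_arm:
  commands: ".58 0 0 0 0 0 0;.65 0 0 0 0 0 0;.8 0 0 0 0 0 0;1 0 0 0 0 0 0;1 0 0 0 0 0 0;1 0 0 -2 0 0 0;1 0 0 -3 0 0 0;1 0 0 -4 0 0 0;1 0 0 -4 0 0 0;1 0 0 -4 0 0 0;1 0 0 0 0 0 0"

```text
t: 8.02
eef_pos: [0.6726, -0.1085, 0.219]
tool_rot: [0.006, 0.687, 0.727, 0.004]
contact_force: [1.1, -0.5, 1.1]
gripper_width: 0.996
```

```bash
python3 chk.py blue .072|grep blue;python3 go.py .44 -.2595 .17 .44 -.2595 .045
```

```text
wrist blue [276.4 203.4  47.5  48.7] [ 0.6687 -0.1087]
side blue [361.6 211.5  12.2  21.3] [ 0.6672 -0.121 ]
top blue [344.7 173.9  21.8  23.3] [ 0.6679 -0.1099]
t 8.17 pos [ 0.6678 -0.1089  0.2097] yaw 93.2 tilt [ 0.001 -0.   ] g 1.004 F [ 0.5 -0.1  0.4]
at yaw 93.4 (cm): [-13.68 -23.64   3.97] rz -0.2
at yaw 93.4 (cm): [ 0.   0.  12.5] rz -0.2
```

move_arm:
  commands: "1 -1.71 -2.95 .5 0 0 0;1 -1.71 -2.95 .5 0 0 0;1 -1.71 -2.95 .5 0 0 0;1 -1.71 -2.95 .5 0 0 0;1 -1.71 -2.95 .5 0 0 0;1 -1.71 -2.95 .5 0 0 0;1 -1.71 -2.95 .5 0 0 0;1 -1.71 -2.95 .5 0 0 0;1 0 0 0 0 0 0;1 0 0 0 0 0 0;1 0 0 0 0 0 0"

```text
t: 9.08
eef_pos: [0.4398, -0.2582, 0.1684]
tool_rot: [-0.001, 0.687, 0.727, 0.0]
contact_force: [-0.1, 0.1, 0.8]
gripper_width: 1.0
```

```bash
python3 chk.py green .08|grep green;python3 go.py .4395 -.2595 .036
```

```text
wrist green [282.3 222.7  57.6  59. ] [ 0.4393 -0.2586]
side green [318.9 347.6  13.2  28.7] [ 0.4363 -0.2737]
top green [426.3 296.2  21.9  23.5] [ 0.4401 -0.2584]
t 9.23 pos [ 0.4411 -0.2575  0.1691] yaw 93.4 tilt [0.    0.001] g 0.998 F [0.6 1.  0. ]
at yaw 93.4 (cm): [-0.19 -0.17 13.31] rz -0.0
```

Well centred above green (wrist and top agree within 1 mm). Descend and grip.

move_arm:
  commands: "1 -.1 -.1 3 0 0 0;1 0 0 3 0 0 0;1 0 0 3 0 0 0;1 0 0 3 0 0 0;1 0 0 1.2 0 0 0;1 0 0 0 0 0 0;.6 0 0 0 0 0 0;.4 0 0 0 0 0 0;.2 0 0 0 0 0 0;.2 0 0 0 0 0 0;.2 0 0 0 0 0 0;.2 0 0 0 0 0 0"

```text
t: 10.23
eef_pos: [0.4401, -0.2603, 0.039]
tool_rot: [0.002, 0.687, 0.727, 0.0]
contact_force: [-1.2, 1.2, 6.8]
gripper_width: 0.534
```

move_arm:
  commands: ".2 0 0 0 0 0 0;.2 0 0 0 0 0 0"

```text
t: 10.4
eef_pos: [0.4402, -0.2603, 0.039]
tool_rot: [0.002, 0.687, 0.727, 0.0]
contact_force: [-0.7, 0.6, 6.1]
gripper_width: 0.528
```

move_arm:
  commands: ".2 0 0 -2 0 0 0;.2 0 0 -3 0 0 0;.2 0 0 -3 0 0 0;.2 0 0 -2 0 0 0;.2 0 0 0 0 0 0;.2 0 0 0 0 0 0"

```text
t: 10.9
eef_pos: [0.4395, -0.2604, 0.1387]
tool_rot: [0.002, 0.687, 0.727, 0.0]
contact_force: [0.1, -0.3, -3.0]
gripper_width: 0.531
```

```bash
python3 chk.py green .18|grep green;python3 go.py .663 -.0255 .135
```

```text
wrist green [284.7 306.5 105.4 119.6] [ 0.4399 -0.2534]
top green [437.6 303.8   8.9  17.7] [ 0.4393 -0.2437]
t 11.05 pos [ 0.4379 -0.2594  0.1362] yaw 93.2 tilt [-0.002  0.001] g 0.530 F [ 0.2 -0.2 -0.6]
at yaw 93.4 (cm): [22.02 23.85  0.12] rz -0.2
```

move_arm:
  commands: ".2 2.42 2.65 0 0 0 0;.2 2.42 2.65 0 0 0 0;.2 2.42 2.65 0 0 0 0;.2 2.42 2.65 0 0 0 0;.2 2.42 2.65 0 0 0 0;.2 2.42 2.65 0 0 0 0;.2 2.42 2.65 0 0 0 0;.2 2.42 2.65 0 0 0 0;.2 2.42 2.65 0 0 0 0;.2 0 0 0 0 0 0;.2 0 0 0 0 0 0;.2 0 0 0 0 0 0"

```text
t: 12.05
eef_pos: [0.6636, -0.0292, 0.1354]
tool_rot: [-0.001, 0.687, 0.727, -0.001]
contact_force: [0.5, -0.9, -1.6]
gripper_width: 0.531
```

```bash
python3 go.py .6633 -.027 .053
```

```text
t 12.05 pos [ 0.6636 -0.0292  0.1354] yaw 93.3 tilt [-0.003 -0.001] g 0.531 F [ 0.5 -0.9 -1.6]
at yaw 93.4 (cm): [ 0.22 -0.02  8.24] rz -0.1
```

move_arm:
  commands: ".2 .2 0 2 0 0 0;.2 0 0 2.5 0 0 0;.2 0 0 2 0 0 0;.2 0 0 1 0 0 0;.2 0 0 .5 0 0 0;.2 0 0 .2 0 0 0;.2 0 0 0 0 0 0;.2 0 0 0 0 0 0;.2 0 0 0 0 0 0"

```text
t: 12.8
eef_pos: [0.6656, -0.0269, 0.0566]
tool_rot: [0.001, 0.687, 0.727, 0.001]
contact_force: [0.3, 0.2, -1.2]
gripper_width: 0.529
```

move_arm:
  commands: ".2 0 -.15 .3 0 0 0;.2 0 0 .2 0 0 0;.2 0 0 .1 0 0 0;.2 0 0 0 0 0 0;.2 0 0 0 0 0 0"

```text
t: 13.22
eef_pos: [0.6635, -0.0269, 0.0511]
tool_rot: [0.0, 0.687, 0.727, 0.0]
contact_force: [-4.4, -0.7, 10.2]
gripper_width: 0.528
```

Firm contact (10 N up). Release.

move_arm:
  commands: ".2 0 0 -.1 0 0 0;.58 0 0 0 0 0 0;.65 0 0 0 0 0 0;.8 0 0 0 0 0 0;1 0 0 0 0 0 0;1 0 0 0 0 0 0;1 0 0 -2 0 0 0;1 0 0 -4 0 0 0;1 0 0 -4 0 0 0;1 0 0 -4 0 0 0;1 0 0 -3 0 0 0;1 0 0 0 0 0 0"

```text
t: 14.22
eef_pos: [0.6671, -0.0262, 0.2283]
tool_rot: [0.004, 0.687, 0.727, 0.004]
contact_force: [0.8, -0.6, 0.8]
gripper_width: 1.001
```

```bash
python3 chk.py green .092|grep green;python3 go.py .451 -.1248 .18
```

```text
wrist green [277.1 205.3  49.2  49.8] [ 0.6636 -0.0254]
side green [330.6 178.9   9.6  20.4] [ 0.6622 -0.039 ]
t 14.37 pos [ 0.663  -0.0271  0.22  ] yaw 93.2 tilt [-0. -0.] g 1.004 F [-0.4  0.  -1.4]
at yaw 93.4 (cm): [ -8.5  -21.74   4.  ] rz -0.2
```

move_arm:
  commands: "1 -1.21 -3.1 .5 0 0 0;1 -1.21 -3.1 .5 0 0 0;1 -1.21 -3.1 .5 0 0 0;1 -1.21 -3.1 .5 0 0 0;1 -1.21 -3.1 .5 0 0 0;1 -1.21 -3.1 .5 0 0 0;1 -1.21 -3.1 .5 0 0 0;1 0 0 0 0 0 0;1 0 0 0 0 0 0;1 0 0 0 0 0 0"

```text
t: 15.2
eef_pos: [0.4513, -0.1235, 0.1846]
tool_rot: [-0.001, 0.687, 0.727, -0.0]
contact_force: [-0.4, 0.3, 0.1]
gripper_width: 0.994
```

```bash
python3 chk.py yellow .1|grep yellow;python3 go.py .451 -.1248 .052
```

```text
wrist yellow [280.9 240.8  26.   57.1] [ 0.4505 -0.137 ]
side yellow [270.1 270.4  11.8  26.8] [ 0.4492 -0.1394]
t 15.35 pos [ 0.4524 -0.1229  0.1851] yaw 93.3 tilt [0.    0.001] g 1.000 F [-0.3  0.4  0.2]
at yaw 93.4 (cm): [-0.18 -0.15 13.31] rz -0.1
```

move_arm:
  commands: "1 -.15 -.1 3 0 0 0;1 0 0 3 0 0 0;1 0 0 3 0 0 0;1 0 0 3 0 0 0;1 0 0 1.3 0 0 0;1 0 0 0 0 0 0;.6 0 0 0 0 0 0;.4 0 0 0 0 0 0;.2 0 0 0 0 0 0;.2 0 0 0 0 0 0;.2 0 0 0 0 0 0;.2 0 0 0 0 0 0"

```text
t: 16.35
eef_pos: [0.4516, -0.1255, 0.0536]
tool_rot: [0.001, 0.687, 0.727, 0.001]
contact_force: [-1.0, 1.0, 6.9]
gripper_width: 0.533
```

move_arm:
  commands: ".2 0 0 0 0 0 0;.2 0 0 0 0 0 0"

```text
t: 16.52
eef_pos: [0.4515, -0.1254, 0.0535]
tool_rot: [0.001, 0.687, 0.727, 0.001]
contact_force: [-1.8, 0.1, 7.1]
gripper_width: 0.531
```

move_arm:
  commands: ".2 0 0 -2 0 0 0;.2 0 0 -3 0 0 0;.2 0 0 -3 0 0 0;.2 0 0 -3 0 0 0;.2 0 0 0 0 0 0;.2 0 0 0 0 0 0"

```text
t: 17.02
eef_pos: [0.4515, -0.1258, 0.1641]
tool_rot: [0.002, 0.687, 0.727, 0.001]
contact_force: [-0.6, 0.1, -1.6]
gripper_width: 0.531
```

```bash
python3 chk.py yellow .21|grep yellow;python3 go.py .6584 .0555 .165
```

```text
t 17.17 pos [ 0.4493 -0.1253  0.1612] yaw 93.2 tilt [-0.002  0.   ] g 0.527 F [-0.5 -0.  -2.7]
at yaw 93.4 (cm): [16.8  21.94 -0.38] rz -0.2
```

move_arm:
  commands: ".2 2.1 2.73 0 0 0 0;.2 2.1 2.73 0 0 0 0;.2 2.1 2.73 0 0 0 0;.2 2.1 2.73 0 0 0 0;.2 2.1 2.73 0 0 0 0;.2 2.1 2.73 0 0 0 0;.2 2.1 2.73 0 0 0 0;.2 2.1 2.73 0 0 0 0;.2 0 0 0 0 0 0;.2 0 0 0 0 0 0;.2 0 0 0 0 0 0"

```text
t: 18.08
eef_pos: [0.6577, 0.0542, 0.1602]
tool_rot: [-0.001, 0.687, 0.727, -0.002]
contact_force: [-0.1, -0.5, -1.8]
gripper_width: 0.529
```

```bash
python3 go.py .6585 .055 .0655
```

```text
t 18.08 pos [0.6577 0.0542 0.1602] yaw 93.2 tilt [-0.004 -0.001] g 0.529 F [-0.1 -0.5 -1.8]
at yaw 93.4 (cm): [0.07 0.09 9.47] rz -0.2
```

move_arm:
  commands: ".2 .1 0 2 0 0 0;.2 0 0 2.5 0 0 0;.2 0 0 2 0 0 0;.2 0 0 1.5 0 0 0;.2 0 0 .8 0 0 0;.2 0 0 .5 0 0 0;.2 0 0 .2 0 0 0;.2 0 0 0 0 0 0;.2 0 0 0 0 0 0;.2 0 0 0 0 0 0"

```text
t: 18.92
eef_pos: [0.6597, 0.0559, 0.0684]
tool_rot: [0.001, 0.687, 0.727, 0.001]
contact_force: [-0.3, -0.1, -0.7]
gripper_width: 0.529
```

move_arm:
  commands: ".2 0 -.1 .2 0 0 0;.2 0 0 .1 0 0 0;.2 0 0 0 0 0 0;.2 0 0 0 0 0 0"

```text
t: 19.25
eef_pos: [0.6585, 0.0559, 0.0657]
tool_rot: [0.001, 0.687, 0.727, 0.0]
contact_force: [-2.3, -1.0, 6.0]
gripper_width: 0.533
```

move_arm:
  commands: ".58 0 0 0 0 0 0;.65 0 0 0 0 0 0;.8 0 0 0 0 0 0;1 0 0 0 0 0 0;1 0 0 0 0 0 0;1 0 0 -2 0 0 0;1 0 0 -4 0 0 0;1 0 0 -4 0 0 0;1 0 0 -4 0 0 0;1 0 0 -3 0 0 0;1 0 0 0 0 0 0"

```text
t: 20.17
eef_pos: [0.6616, 0.057, 0.2423]
tool_rot: [0.004, 0.687, 0.727, 0.005]
contact_force: [0.2, 0.2, 0.9]
gripper_width: 0.999
```

```bash
python3 chk.py yellow .112|grep yellow;python3 go.py .4725 .1594 .22
```

```text
wrist yellow [276.9 221.3  23.1  55. ] [0.6586 0.0451]
side yellow [301.8 148.5   8.   19.7] [0.6574 0.0426]
t 20.32 pos [0.6577 0.0555 0.234 ] yaw 93.2 tilt [-0. -0.] g 1.001 F [-0.1 -0.8 -1.4]
at yaw 93.4 (cm): [ 11.47 -17.87   1.4 ] rz -0.2
```

move_arm:
  commands: "1 1.9 -2.95 .2 0 0 0;1 1.9 -2.95 .2 0 0 0;1 1.9 -2.95 .2 0 0 0;1 1.9 -2.95 .2 0 0 0;1 1.9 -2.95 .2 0 0 0;1 1.9 -2.95 .2 0 0 0;1 0 0 0 0 0 0;1 0 0 0 0 0 0;1 0 0 0 0 0 0"

```text
t: 21.07
eef_pos: [0.4748, 0.1587, 0.2213]
tool_rot: [-0.0, 0.687, 0.727, -0.001]
contact_force: [0.1, -0.3, -0.5]
gripper_width: 1.005
```

```bash
python3 chk.py red .12|grep red;python3 go.py .4725 .1594 .066
```

```text
wrist red [279.8 213.2  56.8  58.5] [0.4721 0.1618]
side red [187.4 154.3  21.1  23.6] [0.4683 0.1505]
top red [199.3 278.7  18.9  26.8] [0.4748 0.1537]
t 21.22 pos [0.4757 0.1586 0.2217] yaw 93.1 tilt [-0.001  0.   ] g 0.999 F [0.  0.4 0.4]
at yaw 93.4 (cm): [ 0.1  -0.31 15.57] rz -0.3
```

move_arm:
  commands: "1 .15 -.3 3 0 0 0;1 0 0 3 0 0 0;1 0 0 3 0 0 0;1 0 0 3 0 0 0;1 0 0 2 0 0 0;1 0 0 1.5 0 0 0;1 0 0 0 0 0 0;.6 0 0 0 0 0 0;.4 0 0 0 0 0 0;.2 0 0 0 0 0 0;.2 0 0 0 0 0 0;.2 0 0 0 0 0 0"

```text
t: 22.22
eef_pos: [0.4726, 0.1611, 0.0685]
tool_rot: [0.001, 0.687, 0.727, 0.001]
contact_force: [-1.3, -0.3, 7.1]
gripper_width: 0.534
```

move_arm:
  commands: ".2 0 0 0 0 0 0;.2 0 0 0 0 0 0;.2 0 0 0 0 0 0"

```text
t: 22.47
eef_pos: [0.4726, 0.1612, 0.0685]
tool_rot: [0.001, 0.687, 0.727, 0.001]
contact_force: [-0.6, -0.8, 6.7]
gripper_width: 0.534
```

move_arm:
  commands: ".2 0 0 -2 0 0 0;.2 0 0 -3 0 0 0;.2 0 0 -3 0 0 0;.2 0 0 -3 0 0 0;.2 0 0 -2 0 0 0;.2 0 0 0 0 0 0;.2 0 0 0 0 0 0"

```text
t: 23.05
eef_pos: [0.4722, 0.1608, 0.1982]
tool_rot: [0.001, 0.687, 0.727, 0.001]
contact_force: [-0.2, -1.1, -3.6]
gripper_width: 0.527
```

```bash
python3 go.py .6536 .1385 .19;python3 - <<'E'
from station import bot
import cv2
cv2.imwrite("pics/s2.png",bot.read_camera("side")["img"][:,:,::-1])
E
```

```text
t 23.05 pos [0.4722 0.1608 0.1982] yaw 93.2 tilt [0.003 0.   ] g 0.527 F [-0.2 -1.1 -3.6]
at yaw 93.4 (cm): [-3.3  17.97  0.82] rz -0.2
```

View pics/s2.png

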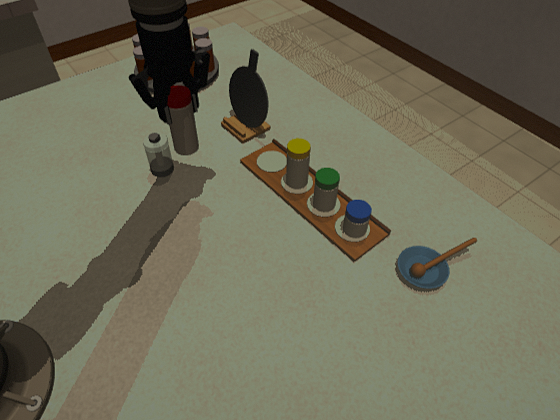

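move_arm:
  commands: ".2 -.55 3 0 0 0 0;.2 -.55 3 0 0 0 0;.2 -.55 3 0 0 0 0;.2 -.55 3 0 0 0 0;.2 -.55 3 0 0 0 0;.2 -.55 3 0 0 0 0;.2 0 0 0 0 0 0;.2 0 0 0 0 0 0;.2 0 0 0 0 0 0"

```text
t: 23.85
eef_pos: [0.6517, 0.1382, 0.1949]
tool_rot: [-0.001, 0.687, 0.727, -0.002]
contact_force: [0.1, -0.2, -2.5]
gripper_width: 0.53
```

```bash
python3 go.py .6536 .139 .0805
```

```text
t 23.85 pos [0.6517 0.1382 0.1949] yaw 93.3 tilt [-0.004 -0.001] g 0.530 F [ 0.1 -0.2 -2.5]
at yaw 93.4 (cm): [ 0.07  0.19 11.44] rz -0.1
```

move_arm:
  commands: ".2 0 .1 2 0 0 0;.2 0 0 2.5 0 0 0;.2 0 0 2.5 0 0 0;.2 0 0 2 0 0 0;.2 0 0 1 0 0 0;.2 0 0 .8 0 0 0;.2 0 0 .4 0 0 0;.2 0 0 0 0 0 0;.2 0 0 0 0 0 0;.2 0 0 0 0 0 0"

```text
t: 24.68
eef_pos: [0.6551, 0.1385, 0.0866]
tool_rot: [0.001, 0.687, 0.727, 0.001]
contact_force: [-1.0, -0.2, -1.5]
gripper_width: 0.523
```

move_arm:
  commands: ".2 0 -.1 .3 0 0 0;.2 0 0 .2 0 0 0;.2 0 0 .1 0 0 0;.2 0 0 0 0 0 0;.2 0 0 0 0 0 0"

```text
t: 25.1
eef_pos: [0.6537, 0.1383, 0.0806]
tool_rot: [0.0, 0.687, 0.727, 0.0]
contact_force: [-2.6, -0.8, 6.4]
gripper_width: 0.53
```

move_arm:
  commands: ".58 0 0 0 0 0 0;.65 0 0 0 0 0 0;.8 0 0 0 0 0 0;1 0 0 0 0 0 0;1 0 0 0 0 0 0;1 0 0 -2 0 0 0;1 0 0 -4 0 0 0;1 0 0 -4 0 0 0;1 0 0 -4 0 0 0;1 0 0 -3 0 0 0;1 0 -3 0 0 0 0;1 0 -3 0 0 0 0"

```text
t: 26.1
eef_pos: [0.5948, 0.1353, 0.2517]
tool_rot: [0.001, 0.687, 0.726, 0.002]
contact_force: [-0.2, -0.0, -0.1]
gripper_width: 0.999
```

move_arm:
  commands: "1 -3 -3 0 0 0 0;1 -3 -3 0 0 0 0;1 -3 0 0 0 0 0;1 -3 0 0 0 0 0;1 -3 0 0 0 0 0;1 -3 0 0 0 0 0;1 -3 0 0 0 0 0;1 -3 0 0 0 0 0;1 -3 0 0 0 0 0;1 -3 0 0 0 0 0;1 -3 0 0 0 0 0;1 0 0 0 0 0 0"

```text
t: 27.1
eef_pos: [0.5521, -0.205, 0.2488]
tool_rot: [0.001, 0.69, 0.724, -0.001]
contact_force: [-0.0, -0.5, -0.1]
gripper_width: 1.005
```

```bash
python3 go.py .5 -.2 .3; python3 - <<'E'
from station import bot
from h import *
np.set_printoptions(precision=4,suppress=True)
T,S=bot.read_camera("top"),bot.read_camera("side")
for n,c in (("topF",T),("sideF",S)): cv2.imwrite(f"pics/{n}.png",c["img"][:,:,::-1])
for k,z in dict(red=.132,yellow=.112,green=.092,blue=.072).items():
    a,b=[cv2.fitEllipse(lid(c["img"],k)[0])[0] for c in (T,S)]
    print(k,a,plane(ray(T,a),z)[:2],plane(ray(S,b),z)[:2],*tri(ray(T,a),ray(S,b)))
cv2.imwrite("pics/F.png",cv2.resize(np.vstack([T["img"][120:320,80:420],S["img"][90:290,100:440]])[:,:,::-1],None,fx=1.5,fy=1.5))
E
```

```text
t 27.10 pos [ 0.5521 -0.205   0.2488] yaw 92.7 tilt [-0.001 -0.003] g 1.005 F [-0.  -0.5 -0.1]
at yaw 93.4 (cm): [ 0.81 -5.17 -5.12] rz -0.7
red (209.10830688476562, 176.33851623535156) [0.6534 0.1371] [0.647  0.1283] [0.6547 0.1386 0.1221] 0.00020770653377984356
yellow (256.1983337402344, 175.7942657470703) [0.6577 0.0556] [0.6568 0.053 ] [0.6584 0.0555 0.1094] 0.00041324448075354375Traceback (most recent call last):
  File "<stdin>", line 7, in <module>
IndexError: list index out of range
```

move_arm:
  commands: "1 -3 -1 0 0 0 0;1 -3 -1 0 0 0 0;1 -3 -1 0 0 0 0;1 -3 -1 0 0 0 0;1 -3 -1 0 0 0 0;1 -3 -1 0 0 0 0;1 -3 -1 0 0 0 0;1 0 0 0 0 0 0;1 0 0 0 0 0 0"

```text
t: 27.95
eef_pos: [0.4945, -0.4114, 0.249]
tool_rot: [-0.0, 0.688, 0.726, 0.0]
contact_force: [0.1, 0.1, -0.2]
gripper_width: 1.003
```

```bash
python3 - <<'E'
from station import bot
from h import *
np.set_printoptions(precision=4,suppress=True)
T,S=bot.read_camera("top"),bot.read_camera("side")
cv2.imwrite("pics/F.png",cv2.resize(np.vstack([T["img"][120:320,80:420],S["img"][90:290,100:440]])[:,:,::-1],None,fx=1.5,fy=1.5))
for k,z in dict(red=.132,yellow=.112,green=.092,blue=.072).items():
  for n,c in (("T",T),("S",S)):
    for l in lid(c["img"],k): a=cv2.fitEllipse(l)[0]; print(n,k,a,plane(ray(c,a),z)[:2])
E
```

```text
T red (209.20123291015625, 176.51353454589844) [0.6531 0.1369]
S red (271.1690368652344, 119.8141860961914) [0.647  0.1282]
T yellow (256.2181701660156, 175.83529663085938) [0.6576 0.0556]
S yellow (298.19342041015625, 145.70114135742188) [0.6568 0.053 ]
T green (301.0163269042969, 174.32177734375) [ 0.6637 -0.0261]
S green (327.1063232421875, 176.03370666503906) [ 0.6619 -0.0293]
T blue (344.39251708984375, 173.92276000976562) [ 0.6679 -0.1093]
S blue (358.4602355957031, 208.74404907226562) [ 0.6672 -0.1128]
```

View pics/F.png

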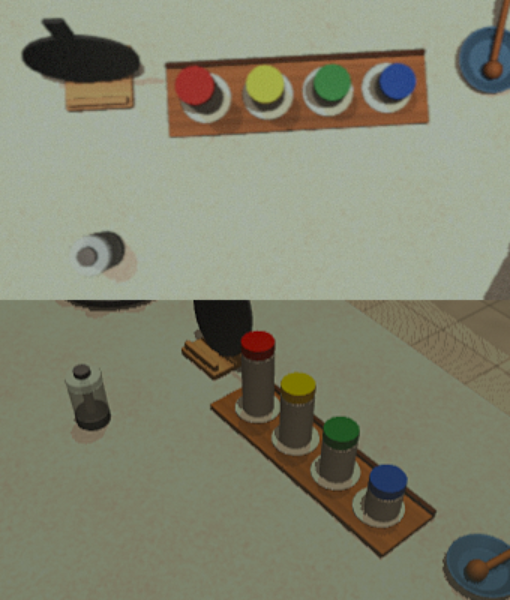

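```bash
python3 -c "
from station import bot
print(bot.hand_in())"
```

```text
the job is handed in; nothing more can be done
None
```

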